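# Set a rubber heel under the bench UV lamp

## Task

Lay the primed rubber heel flat in the middle of the black mat in the lamp unit's open tray (set it down, don't drop it) and push the tray fully home. Raise the stiff lamp hood to the red 45-degree mark so that it shines on the heel and leave it standing there. Last of all start the spring timer the way such timers want it for short times: wind it clockwise past 15 minutes, then turn it back to 5 minutes; disturb nothing else on the bench.

Things in the scene. Friction and masses are not known exactly. Their poses are not given: they have to be found in the camera images.
- heel_centre (a point): Centre of the loose black rubber heel lift: 64 mm (x) by 66 mm (y), 12 mm thick, 60 g, D-shaped, lying flat, z axis up; the point is half-way up. Its straight front edge is at +y; the two sides at x = +-30 mm are nearly parallel from y = -8 to +30 mm, the best place to grip; the other end is round.
- mat_centre (a point): Top centre of the black rubber mat (82 x 112 mm) in the sliding tray; moves with the tray. Mat top 19 mm above the bench. x points into the unit (the way the tray is pushed home), y to its left. Tray 154 mm wide inside, side rims 8 mm above the mat; front panel 50 mm in front of this point, 30 mm above the mat. Tray out: the housing begins 35 to 50 mm behind this point, the hood's tab just above its edge.
- tray_pull (a point): Middle of the tray's steel pull bar (round, 9 mm thick, 64 mm long, along the unit's y axis), 34 mm above the bench, 22 mm in front of the tray's front panel. Same axes as mat_centre. Push it along +x to close the tray.
- tray (a joint): Opening of the tray in m: 0 = fully home (a firm stop), about 0.085 to 0.10 at the start. It slides with about 2 N of friction and stays where it is left.
- hood_tab (a point): Grip point of the black tab at the middle of the lamp hood's front edge: tab 16 mm wide (along the unit's y), 14 mm thick, standing 35 mm out of the hood's edge; the point lies 22 mm out from the edge. Turns with the hood; its y axis is always along the hinge.
- lamp_hood_hinge (a point): Middle of the hood's hinge line, 62 mm above the bench, fixed; y along it (to the left), x to the rear. When joint lamp_hood reads a, hood_tab lies here at (-0.157 cos a + 0.017 sin a, 0, 0.157 sin a + 0.017 cos a) m. Hood: white shell 135 x 178 x 31 mm, level when closed. Red stroke on the round plate at the hinge's left end = 45 degrees; the hood's pointer arm runs over it.
- lamp_hood (a joint): Angle of the hood above its closed, level position, rad (0.785 = the red 45-degree mark). The hinge is stiff: the hood stays wherever it is left, and needs about 5 N at the tab to raise it.
- timer_wing (a point): Grip point of the timer knob on the right-hand control box: an upright wing 46 mm long, 12 mm thick, 26 mm tall on a vertical axis; the point: on the axis, 84 mm above the bench, 11 mm below the wing's top, 21 mm above the panel. Wing length along this point's y, thickness along x, turning with the knob; at 0 they match the unit's axes, the white line pointing left (+y).
- timer (a joint): Timer setting, rad, growing clockwise seen from above: 0.0873 rad a minute; strokes every 5 minutes, long ones every 15. 5 minutes = 0.436 (yellow short stroke), 15 minutes = 1.309 (yellow long stroke), 60 minutes = 5.236 (stop). Light friction; it stays where it is left. 0 to 0.15 at the start.
- lamp_unit: The fixed lamp unit: origin on the bench under the middle of the tray housing; x to its rear, y to its left. Housing 190 mm deep (x -0.095 to 0.095), 180 mm wide (y -0.09 to 0.09), 62 mm high; control box on its right to y = -0.19, same depth and height; timer axis at x = -0.043, y = -0.140.
- shoe: Bystander: red shoe on its last, 103 x 270 x 108 mm, origin under its middle, long along its y.
- bottle_dark: Bystander: dark brown bottle, 60 mm across, 172 mm tall; origin under its middle.
- awl_red: Bystander: red-handled awl lying, 33 x 156 x 40 mm, long along its y; origin under its middle.
- cone_red: Bystander: red thread cone lying, 54 x 110 x 55 mm, long along its y; origin under the middle.
- burnisher: Bystander: flat wooden burnisher, 38 x 113 x 17 mm, long along its y; origin under its middle.
There are look-alikes about, which are no part of the job. There is more than one size of the part that bears heel_centre; the job needs the larger.

How it is judged:
On the way, in this order (a step that is already met when the one before it is completed fails the run):
1. the heel lies flat and released in the middle of the tray's mat (horizontal distance between heel_centre and mat_centre below 0.02 m and z of heel_centre in the frame of mat_centre between 0.002 and 0.01 m and angle between heel_centre's own z axis and vertical below 0.1 rad and contact force between the fingers and heel below 0.05 N), for 0.2 s.
2. the tray with the heel is home and the hood stands at the 45-degree mark (all of step 1 and value of joint tray below 0.005 m and value of joint lamp_hood between 0.715 and 0.855 rad), for 0.2 s.
3. the timer has been wound past 15 minutes (value of joint timer above 1.309 rad).
At the end, for the whole second after the job is handed in: The heel lies flat, released and at rest, its centre within 20 mm of the middle of the mat; the tray is home (open less than 5 mm); the hood stands at 45 degrees, 4 degrees either way; the timer stands at 5 minutes, just over a minute (0.1 rad) either way (all of step 2 and value of joint timer between 0.336 and 0.536 rad and linear speed of heel below 0.02 m/s); the robot touches nothing.
It fails at once if a bystander is shifted by more than 30 mm (distance of any of shoe, bottle_dark, awl_red, cone_red, burnisher from where it was at the start of the episode above 0.03 m).
It fails at once if the heel is dropped (falls freely faster than 0.7 m/s, about 25 mm of fall) (linear speed of heel above 0.7 m/s and contact force between the fingers and heel below 0.01 N).
It also fails if it takes over 72 s, if anything falls off the work surface, if the arm or the gripper's body presses on something with over 40 N, if the wrist force passes 120 N, or if a joint passes its speed limit or range.

## Robot

A 6-joint arm with a two-finger parallel gripper is mounted at the origin on a cart in front of the work surface, level with it; the furniture and walls round the work are solid. World frame = base frame: x ahead of the robot, y to its left, z up, the work surface at z = 0. Lengths are in m, angles in rad, forces in N, time in s.
With the tool pointing down it reaches from about 0.35 to 0.975 m from the base axis. Payload 4.9 kg.
Tool frame: the origin (TCP) lies at the very end of the fingers, on their centre line; the grasp point (between the pads) lies 19 mm behind it; x points along the fingers, y is the direction in which the jaws open and shut, and the axes are right-handed (so a half turn about x gives the same grasp; the last joint's range is limited). The gripper opens to 85 mm and grips with 20 to 120 N. Pads are 22 mm wide; open, the fingers measure 114 mm over their backs; the gripper's body (76 mm by 85 mm) begins 54 mm behind the grasp point. The pads swing forward as they close: fully open they stand 13 mm farther back than shut.
Start: joints at [1.105, 0.053, 1.613, -0, 1.476, -0.119], TCP at [0.212, 0.588, 0.231] pointing down, gripper open.
Joint ranges: [-3.01, 3.01], [-1.01, 2.22], [0.06, 2.58], [-1.02, 4.17], [0.09, 2.62], [-3.14, 3.14]. Speed limits (rad/s): [2.57, 2.57, 3.14, 3.14, 3.14, 3.14].

## Interface

Orientations are given as a rotation vector (axis times angle).
In Python, from station import ctrl, get_image, calibration, finish_job, search_frame, cut_out, mark_of gives the robot as it stands. The module is installed in compiled form; this text tells all that it offers.
- The arm moves only by the tool arm_command, never from a script. Its argument "plan" is a list that holds one entry, the list of rows, each a list of 7 numbers: the shift along the tool's x, y, z in m, then the turn, a rotation vector about the tool's x, y, z in degrees, then the finger opening in m, from 0 to 0.0854. A call has 1 to 20 rows; each row shifts and turns the pose as measured when the row begins, along the tool's axes as they then stand; what a row does not reach is not made up. A row lasts 1/12 s, in which the tool goes at most 41.7 mm and 7.16 degrees, less where a joint would pass 70% of its speed; a pose out of reach is approached as far as the arm can. A call with a gripper value outside its range is refused whole. The fingers move at their own pace and stop on an object; "squeeze" is the grip in N (left out, the last holds). Time passes only in rows, so rows that do not move let the fingers close. It gives the time, the measured TCP pose, the force and the opening at its end, in the units of the state.
- ctrl.get_obs(): the state, without advancing time (a new reading comes with each control period).
- get_image(name): name is "side" or "top"; returns the picture (400x640x3 uint8, red, green, blue); there is no depth.
- calibration(name): a dict with "fx", "fy", "cx", "cy" (pixels), "cam_to_world" (4x4, takes a point from camera to world coordinates). Camera axes: x right, y down, z forward; pixel columns grow to the right and rows downward; lengths in m; the calibration is good to about 2 mm. A picture is of the moment at which its call begins. calibration takes no time and is no camera call.
- finish_job(): hands the job in, once; it reports no verdict.
Trained networks look in the newest picture that a camera, given by its name, has taken for a name from the list of things; names that differ only in an ending like _2 or _b are one class to them, and where a whole thing is asked for, a point or a joint stands for the part that bears it (a point fixed in the world has none). Each returns a list of dicts, best first, with "conf" (0 to 1); they miss things now and then, are a little off and sometimes report something else, mostly with a low value. They report only what shows in the picture. A call takes as long as a camera call. They do not tell look-alikes from the thing itself.
- search_frame(camera, thing): "at" ([x, y, z] in m, in the coordinates of the camera as it stood for that picture, good to about 4 mm: the middle of the surface that is visible of it).
- cut_out(camera, thing): "mask" (400x640 bool, what is visible of it).
- mark_of(camera, thing): "at" ([x, y, z] in m, in the coordinates of the camera as it stood for that picture, good to about 4 mm: a listed point, or the origin of a listed thing).
The state is a dict: "t": time; "q": joint angles; "dq": joint speeds; "effort": joint torques, N m; "tool_pos": TCP position; "tool_rot": TCP orientation; "contact_force": force on the tool from outside, world axes, zero at the start; "wrist_torque": the same for the moment, N m; "opening": finger opening in m.
Only numpy, scipy, OpenCV 4.12 (cv2) and the standard library are available. Lean on these libraries where they do the work, as an engineer would, in place of code of your own. Each camera call takes 0.05 s, during which the arm holds its last target. There are 200 camera calls.

## Working session

There is one attempt and no reset: what is moved stays moved. The work goes in short steps, Python scripts to look and compute and a tool call to move; the robot and the scene stay as the last step left them, time stands still between calls to the robot, and variables do not carry over. Pictures are saved under pics/ and viewed, about 8 in all and at most 12, crops included, and the job is handed in when it is done.

Besides the shell and the picture viewer there is one more tool, called as a command line: name --argument value ..., lists and objects as JSON in quotes. arm_command: Moves the arm, as the interface text tells. Its arguments: {"type":"object","properties":{"plan":{"type":"array","items":{"type":"array","items":{"type":"array","items":{"type":"number"}}}},"squeeze":{"type":"number"}},"required":["plan"]}

```bash
mkdir -p pics; cat > h.py <<'E'
import numpy as np, cv2
from station import ctrl,get_image,calibration,finish_job,search_frame,cut_out,mark_of
from scipy.spatial.transform import Rotation as R
def w(cam,p):
    T=np.array(calibration(cam)["cam_to_world"]); return T[:3,:3]@np.array(p)+T[:3,3]
def pix(cam,P):
    c=calibration(cam);T=np.linalg.inv(np.array(c["cam_to_world"]));q=T[:3,:3]@np.array(P)+T[:3,3]
    return c["fx"]*q[0]/q[2]+c["cx"],c["fy"]*q[1]/q[2]+c["cy"]
def ray(cam,u,v,z):
    c=calibration(cam);T=np.array(c["cam_to_world"]);d=T[:3,:3]@np.array([(u-c["cx"])/c["fx"],(v-c["cy"])/c["fy"],1]);o=T[:3,3]
    return o+d*(z-o[2])/d[2]
def save(cam,n): 
    im=get_image(cam);cv2.imwrite("pics/"+n,im[:,:,::-1]);return im
E
python3 - <<'E'
from h import *
np.set_printoptions(precision=4,suppress=True)
for c in("top","side"):
    save(c,c+"0.png"); k=calibration(c);print(c,k["fx"],np.array(k["cam_to_world"]))
    for t in("heel_centre","mat_centre","tray_pull","hood_tab","lamp_hood_hinge","timer_wing","lamp_unit","shoe","bottle_dark","awl_red","cone_red","burnisher"):
        print(t,[(w(c,d["at"]).round(3).tolist(),np.round(pix(c,w(c,d["at"]))).tolist(),round(d["conf"],2)) for d in mark_of(c,t)[:4]])
o=ctrl.get_obs();print(o)
E
```

```text
top 469.66088461359203 [[ 0.0015 -0.996   0.0897  0.4392]
 [-0.9999 -0.0005  0.0103 -0.0155]
 [-0.0102 -0.0897 -0.9959  1.2093]
 [ 0.      0.      0.      1.    ]]
heel_centre [([0.439, 0.093, 0.007], [278.0, 242.0], 0.67), ([0.317, 0.121, 0.001], [266.0, 291.0], 0.59), ([0.592, -0.115, 0.089], [361.0, 179.0], 0.58)]
mat_centre [([0.523, -0.123, 0.018], [362.0, 209.0], 0.77)]
tray_pull [([0.45, -0.135, 0.036], [368.0, 238.0], 0.9)]
hood_tab [([0.591, -0.114, 0.093], [361.0, 179.0], 0.6)]
lamp_hood_hinge [([0.745, -0.086, 0.065], [349.0, 119.0], 0.85)]
timer_wing [([0.646, -0.242, 0.084], [414.0, 157.0], 0.53)]
lamp_unit [([0.66, -0.098, -0.001], [352.0, 157.0], 0.63), ([0.742, -0.085, 0.066], [348.0, 120.0], 0.6)]
shoe [([0.599, 0.182, -0.0], [244.0, 181.0], 0.76), ([0.529, 0.343, -0.003], [182.0, 208.0], 0.66)]
bottle_dark [([0.314, 0.193, -0.003], [238.0, 292.0], 0.68)]
awl_red [([0.309, 0.19, -0.002], [239.0, 294.0], 0.89)]
cone_red [([0.436, 0.285, -0.0], [203.0, 244.0], 0.83)]
burnisher [([0.542, -0.346, 0.002], [449.0, 203.0], 0.66)]
side 420.7519431588017 [[ 0.928  -0.1854  0.
[... 723 characters left out ...]
0], 0.89)]
bottle_dark [([0.528, 0.344, 0.002], [283.0, 184.0], 0.61)]
awl_red [([0.314, 0.188, -0.002], [233.0, 217.0], 0.65)]
cone_red [([0.43, 0.293, -0.002], [260.0, 196.0], 0.81)]
burnisher [([0.547, -0.347, 0.001], [383.0, 305.0], 0.68)]
{'t': 1.3, 'q': array([ 1.105 ,  0.0527,  1.6129,  0.    ,  1.476 , -0.119 ]), 'dq': array([-0.0012,  0.0027, -0.0005,  0.002 , -0.0007, -0.0002]), 'effort': array([ -0.0004, -39.3685, -37.045 ,  -0.0002,   0.0006,  -0.    ]), 'tool_pos': array([0.2124, 0.5878, 0.2313]), 'tool_rot': array([ 0.2721,  1.5536, -0.2721]), 'contact_force': array([ 0.0554,  0.1547, -0.1302]), 'wrist_torque': array([ 0.0214, -0.0145,  0.0309]), 'opening': 0.08518684783816344}
```

```bash
python3 - <<'E'
import cv2
a=cv2.imread("pics/top0.png")[90:330,165:485]
cv2.imwrite("pics/t1.png",cv2.resize(a,(800,600),interpolation=cv2.INTER_CUBIC))
b=cv2.imread("pics/top0.png")[220:310,220:320]
cv2.imwrite("pics/t2.png",cv2.resize(b,(660,594),interpolation=cv2.INTER_CUBIC))
E
```

```text
(no output)
```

View pics/t1.png

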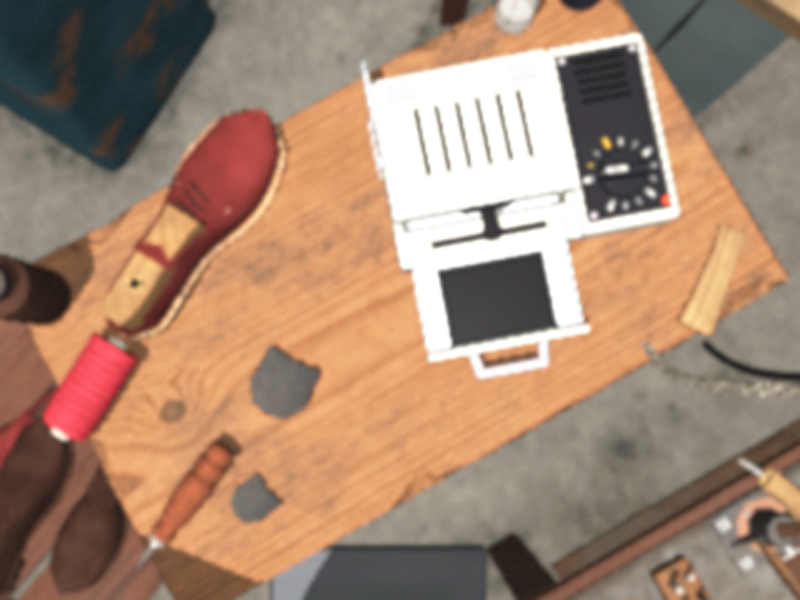

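View pics/t2.png

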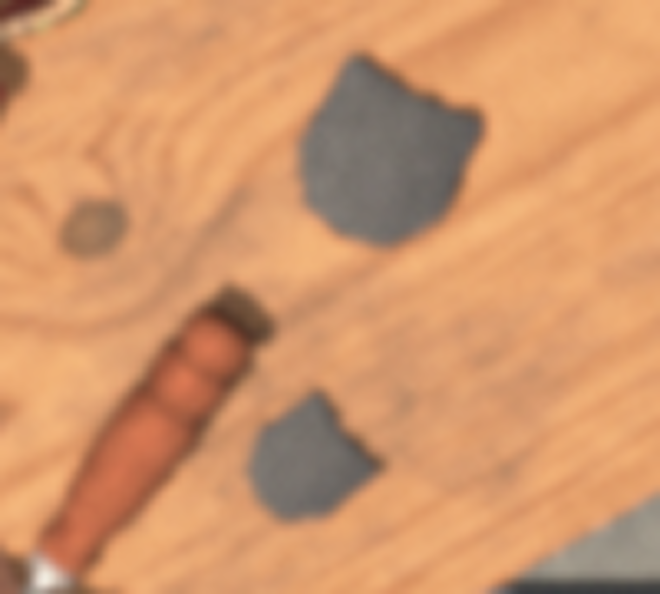

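```bash
cat >> h.py <<'E'
from scipy.linalg import logm
np.set_printoptions(precision=4,suppress=True)
def cur():
    o=ctrl.get_obs();T=np.eye(4);T[:3,:3]=R.from_rotvec(o["tool_rot"]).as_matrix();T[:3,3]=o["tool_pos"];return T
def tgt(pos,ydir_deg,tilt=0,flip=False):
    """tool x down (tilted by tilt deg toward horizontal dir ydir-90), jaw axis y at yaw ydir_deg"""
    a=np.radians(ydir_deg);y=np.array([np.cos(a),np.sin(a),0]);f=np.array([np.sin(a),-np.cos(a),0])
    t=np.radians(tilt);x=np.array([0,0,-1])*np.cos(t)+f*np.sin(t)
    T=np.eye(4);T[:3,:3]=np.stack([x,y,np.cross(x,y)],1);T[:3,3]=pos
    return T
def go(T,C=None,screw=True):
    C=cur() if C is None else C; D=np.linalg.inv(C)@T
    rv=R.from_matrix(D[:3,:3]).as_rotvec(degrees=True)
    if screw:
        L=np.real(logm(D)); v=L[:3,3]
    else: v=D[:3,3]
    n=int(np.ceil(max(np.linalg.norm(v)/.038,np.linalg.norm(rv)/6.8,1)))
    print("n",n,"row",(v/n).round(4),(rv/n).round(2),"total",v.round(4),rv.round(2))
E
python3 - <<'E'
from h import *
C=cur();print(C, "tool y yaw",np.degrees(np.arctan2(C[1,1],C[0,1])))
for cam in("top","side"):
    for d in cut_out(cam,"heel_centre")[:3]:
        m=d["mask"];v,u=np.nonzero(m)
        if abs(w(cam,[0,0,0])[0])<0: pass
        P=np.array([ray(cam,a,b,.012)[:2] for a,b in zip(u,v)])
        c=P.mean(0)
        if np.hypot(*(c-[.438,.094]))>.04: print("other",c,len(P));continue
        best=[]
        # template fit: mirror symmetry score over angle, via image raster
        for th in np.arange(0,180,1):
            a=np.radians(th);q=P-c;X=q@[np.cos(a),np.sin(a)];Y=q@[-np.sin(a),np.cos(a)]
            xs=(X.max()+X.min())/2
            H,_,_=np.histogram2d(X-X.mean(),Y,bins=[np.arange(-.05,.0501,.005)]*2)
            best.append((np.abs(H-H[::-1]).sum()/len(P),th,))
        best.sort();print(cam,d["conf"],c,len(P),best[:5])
        th=np.radians(best[0][1])
        q=P-c
        for a in (np.radians(b[1]) for b in best[:1]):
            X=q@[np.cos(a),np.sin(a)];Y=q@[-np.sin(a),np.cos(a)]
            print("X",X.min(),X.max(),"Y",Y.min(),Y.max(),"width at Y ends",[np.ptp(X[(Y>k)&(Y<k+.006)]) for k in (-.03,-.02,-.01,0,.01,.02)if((Y>k)&(Y<k+.006)).any()])
for p in ((274.2,229.1),(293,238.2)): print(ray("top",*p,.012))
# unit axes
def u(n): return np.mean([w(c,mark_of(c,n)[0]["at"]) for c in("top","side")],0)
A={n:u(n) for n in("mat_centre","tray_pull","hood_tab","lamp_hood_hinge","timer_wing","lamp_unit")}
for n in A: print(n,A[n])
for n in ("mat_centre","tray_pull","hood_tab"): d=A["lamp_hood_hinge"]-A[n];print(n,np.degrees(np.arctan2(d[1],d[0])),np.hypot(d[0],d[1]))
E
```

```text
[[ 0.      0.3399  0.9405  0.2124]
 [ 0.      0.9405 -0.3399  0.5878]
 [-1.      0.      0.      0.2313]
 [ 0.      0.      0.      1.    ]] tool y yaw 70.13146958385096
top 0.91 [0.4363 0.0917] 596 [(np.float64(0.1610738255033557), np.int64(173)), (np.float64(0.1610738255033557), np.int64(174)), (np.float64(0.18791946308724833), np.int64(3)), (np.float64(0.18791946308724833), np.int64(4)), (np.float64(0.18791946308724833), np.int64(178))]
X -0.03599946503559745 0.035505404325519664 Y -0.03268737103144053 0.03700619723640109 width at Y ends [np.float64(0.050805385191210445), np.float64(0.06900865056707886), np.float64(0.07119121760295616), np.float64(0.06614880623405575), np.float64(0.05640960743320833), np.float64(0.048584082234452805)]
other [0.3194 0.1194] 241
side 0.73 [0.435  0.0872] 266 [(np.float64(0.3609022556390977), np.int64(157)), (np.float64(0.49624060150375937), np.int64(88)), (np.float64(0.5112781954887218), np.int64(84)), (np.float64(0.5112781954887218), np.int64(87)), (np.float64(0.5263157894736842), np.int64(73))]
X -0.032563178514147376 0.033576804790274334 Y -0.039836909453007156 0.03699796953764586 width at Y ends [np.float64(0.05828316691784571), np.float64(0.06387999102937142), np.float64(0.06362077848463579), np.float64(0.060094228710145345), np.float64(0.05960230803059394), np.float64(0.056912861839459136)]
other [ 0.6951 -0.166 ] 258
other [0.3185 0.1112] 116
[0.473  0.1014 0.012 ]
[0.4499 0.0534 0.012 ]
mat_centre [ 0.525  -0.1239  0.016 ]
tray_pull [ 0.4522 -0.1365  0.0324]
hood_tab [ 0.5916 -0.1139  0.0929]
lamp_hood_hinge [ 0.7432 -0.085   0.0637]
timer_wing [ 0.6439 -0.243   0.0835]
lamp_unit [ 0.6578 -0.101   0.0014]
mat_centre 10.08794101536688 0.22166950419249912
tray_pull 10.02876964176687 0.2955433473367029
hood_tab 10.767339286312188 0.15437950523694943
```

```bash
python3 - <<'E'
from h import *
from scipy.optimize import differential_evolution as DE
t=np.linspace(0,np.pi,30)
poly=np.vstack([[[28,33],[30,30],[31,10]],np.c_[32*np.cos(t),-4-29*np.sin(t)],[[-31,10],[-30,30],[-28,33]]])/1000
for cam,f in(("top","pics/top0.png"),("side","pics/side0.png")):
    im=cv2.imread(f).astype(float)
    u0,v0=map(int,pix(cam,[.437,.094,.01]));r=26
    roi=im[v0-r:v0+r,u0-r:u0+r]; sat=(roi.max(2)-roi.min(2))
    S=8; g=cv2.resize(sat,None,fx=S,fy=S,interpolation=cv2.INTER_LINEAR)
    th,m=cv2.threshold(g.clip(0,255).astype(np.uint8),0,1,cv2.THRESH_BINARY_INV|cv2.THRESH_OTSU)
    n,l,st,_=cv2.connectedComponentsWithStats(m);k=l[g.shape[0]//2,g.shape[1]//2];m=(l==k).astype(np.uint8)
    def cost(p):
        c,s=np.cos(p[2]),np.sin(p[2]);Q=poly@np.array([[c,s],[-s,c]])+p[:2]
        M=np.zeros_like(m)
        for z in(0,.012):
            px=np.array([pix(cam,[*q,z]) for q in Q]);px=((px-[u0-r,v0-r]+.5)*S)
            cv2.fillPoly(M,[px.astype(np.int32)],1)
        return 1-(M&m).sum()/(M|m).sum()
    R_=DE(cost,[(.42,.455),(.075,.11),(-np.pi,np.pi)],maxiter=30,popsize=10,seed=1)
    print(cam,th,m.sum(),R_.x[:2],"x-axis yaw",np.degrees(R_.x[2]),"front yaw",np.degrees(R_.x[2])+90,R_.fun)
E
```

```text
Traceback (most recent call last):
  File "h.py", line 7, in pix
    c=calibration(cam);T=np.linalg.inv(np.array(c["cam_to_world"]));q=T[:3,:3]@np.array(P)+T[:3,3]
ValueError: time passes only in moves, steps and waits
```

```bash
sed -i 's/^from scipy.spatial/import functools\ncalibration=functools.cache(calibration)\nfrom scipy.spatial/' h.py
cat > fit.py <<'E'
from h import *
from scipy.optimize import differential_evolution as DE
t=np.linspace(0,np.pi,30)
poly=np.vstack([[[28,33],[30,30],[31,10]],np.c_[32*np.cos(t),-4-29*np.sin(t)],[[-31,10],[-30,30],[-28,33]]])/1000
for cam,f in(("top","pics/top0.png"),("side","pics/side0.png")):
    im=cv2.imread(f).astype(float)
    u0,v0=map(int,pix(cam,[.437,.094,.01]));r=26
    roi=im[v0-r:v0+r,u0-r:u0+r]; sat=(roi.max(2)-roi.min(2))
    S=8; g=cv2.resize(sat,None,fx=S,fy=S,interpolation=cv2.INTER_LINEAR)
    th,m=cv2.threshold(g.clip(0,255).astype(np.uint8),0,1,cv2.THRESH_BINARY_INV|cv2.THRESH_OTSU)
    n,l,st,_=cv2.connectedComponentsWithStats(m);k=l[g.shape[0]//2,g.shape[1]//2];m=(l==k).astype(np.uint8)
    def cost(p):
        c,s=np.cos(p[2]),np.sin(p[2]);Q=poly@np.array([[c,s],[-s,c]])+p[:2]
        M=np.zeros_like(m)
        for z in(0,.012):
            px=np.array([pix(cam,[*q,z]) for q in Q]);px=((px-[u0-r,v0-r]+.5)*S)
            cv2.fillPoly(M,[px.astype(np.int32)],1)
        return 1-(M&m).sum()/(M|m).sum()
    R_=DE(cost,[(.42,.455),(.075,.11),(-np.pi,np.pi)],maxiter=30,popsize=10,seed=1)
    print(cam,th,m.sum(),R_.x[:2],"x-axis yaw",np.degrees(R_.x[2]),"front yaw",np.degrees(R_.x[2])+90,R_.fun)
E
python3 fit.py; python3 -c "
from h import *
print(ctrl.get_obs()['t'])"
```

```text
top 66.0 34900 [0.4357 0.0937] x-axis yaw -118.08667920669355 front yaw -28.086679206693546 0.075055655676879
side 47.0 17421 [0.4371 0.0958] x-axis yaw -117.06948843027135 front yaw -27.06948843027135 0.06384819159863764
2.0
```

```bash
python3 - <<'E'
from h import *
A=tgt([.4400,.0927,.12],62.5); go(A)
C=cur();D=np.linalg.inv(C)@A;L=np.real(logm(D))
from scipy.linalg import expm
for s in(.25,.5,.75):print((C@expm(L*s))[:3,3])
E
```

```text
n 15 row [ 0.0074 -0.0241  0.0272] [ 0.51 -0.    0.  ] total [ 0.1113 -0.3622  0.4076] [ 7.63 -0.    0.  ]
[0.2755 0.4669 0.2034]
[0.3345 0.344  0.1756]
[0.3893 0.2192 0.1478]
```

arm_command --plan '[[[0.0074,-0.0241,0.0272,0.51,0,0,0.085],[0.0074,-0.0241,0.0272,0.51,0,0,0.085],[0.0074,-0.0241,0.0272,0.51,0,0,0.085],[0.0074,-0.0241,0.0272,0.51,0,0,0.085],[0.0074,-0.0241,0.0272,0.51,0,0,0.085],[0.0074,-0.0241,0.0272,0.51,0,0,0.085],[0.0074,-0.0241,0.0272,0.51,0,0,0.085],[0.0074,-0.0241,0.0272,0.51,0,0,0.085],[0.0074,-0.0241,0.0272,0.51,0,0,0.085],[0.0074,-0.0241,0.0272,0.51,0,0,0.085],[0.0074,-0.0241,0.0272,0.51,0,0,0.085],[0.0074,-0.0241,0.0272,0.51,0,0,0.085],[0.0074,-0.0241,0.0272,0.51,0,0,0.085],[0.0074,-0.0241,0.0272,0.51,0,0,0.085],[0.0074,-0.0241,0.0272,0.51,0,0,0.085],[0,0,0,0,0,0,0.085]]]'

```text
t: 3.33
tool_pos: [0.453, 0.0762, 0.1177]
tool_rot: [0.383, 1.528, -0.366]
contact_force: [-0.7, 1.1, 0.2]
opening: 0.085
```

```bash
python3 - <<'E'
from h import *
print(cur()[:3,3]); go(tgt([.4400,.0927,.03],62.5))
E
```

```text
[0.453  0.0762 0.1177]
n 3 row [ 0.0292  0.0027 -0.0065] [ 0.02  0.14 -0.24] total [ 0.0877  0.0081 -0.0194] [ 0.07  0.41 -0.73]
```

arm_command --plan '[[[0.0,0.004,-0.01,0,0.2,-0.4,0.085],[0.01,0.004,-0.01,0,0.2,-0.4,0.085],[0.02,0,0,0,0,0,0.085],[0.02,0,0,0,0,0,0.085],[0.02,0,0,0,0,0,0.085],[0.01,0,0,0,0,0,0.085],[0,0,0,0,0,0,0.085],[0,0,0,0,0,0,0.085]]]'

```text
t: 4.0
tool_pos: [0.4341, 0.1022, 0.0346]
tool_rot: [0.369, 1.54, -0.369]
contact_force: [-1.5, 0.4, -0.4]
opening: 0.0851
```

```bash
python3 - <<'E'
from h import *
print(cur()[:3,3]); go(tgt([.4400,.0927,-.003],62.5))
im=save("top","top1.png"); im2=save("side","side1.png")
def crop(im,u,v,r=40,s=400): return cv2.resize(im[v-r:v+r,u-r:u+r,::-1],(s,s),interpolation=cv2.INTER_CUBIC)
cv2.imwrite("pics/c1.png",np.hstack([crop(im,279,243),crop(im2,279,221)]))
E
```

```text
[0.4341 0.1022 0.0346]
n 2 row [ 0.0188 -0.0029  0.0048] [ 0.25 -0.02  0.  ] total [ 0.0376 -0.0057  0.0096] [ 0.51 -0.03  0.01]
```

View pics/c1.png

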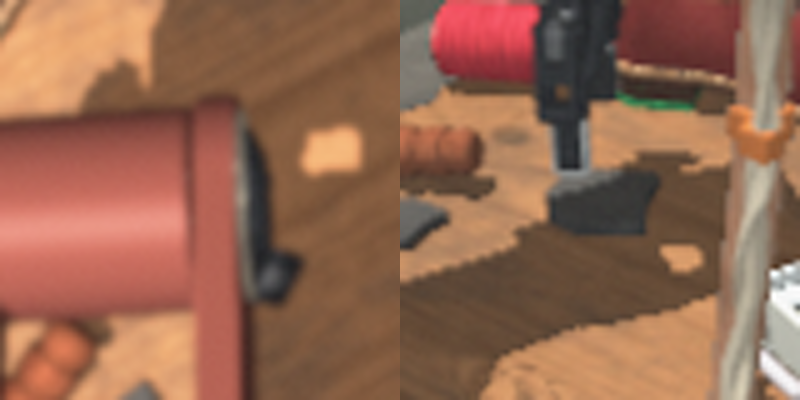

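arm_command --plan '[[[0,-0.003,0.005,0.3,0,0,0.085],[0,-0.002,0.004,0.2,0,0,0.085],[0,0,0,0,0,0,0.085],[0,0,0,0,0,0,0.085]]]'

```text
t: 4.43
tool_pos: [0.4443, 0.0928, 0.0395]
tool_rot: [0.378, 1.529, -0.375]
contact_force: [0.6, -0.1, 0.9]
opening: 0.0851
```

```bash
python3 - <<'E'
from h import *
print(cur()[:3,3]); go(tgt([.4400,.0927,-.003],62.5))
E
```

```text
[0.4443 0.0928 0.0395]
n 2 row [ 0.0212 -0.0011 -0.002 ] [-0.03  0.22 -0.12] total [ 0.0425 -0.0022 -0.004 ] [-0.05  0.44 -0.25]
```

arm_command --plan '[[[0.008,-0.001,-0.002,0,0.2,-0.1,0.085],[0.01,0,-0.001,0,0.1,0,0.085],[0.008,0,0,0,0,0,0.085],[0.006,0,0,0,0,0,0.085],[0.004,0,0,0,0,0,0.085],[0,0,0,0,0,0,0.085],[0,0,0,0,0,0,0.085],[0,0,0,0,0,0,0.085]]]'

```text
t: 5.1
tool_pos: [0.4405, 0.0927, -0.0012]
tool_rot: [0.38, 1.537, -0.377]
contact_force: [-0.4, 0.6, -0.3]
opening: 0.0853
```

```bash
python3 - <<'E'
from h import *
o=ctrl.get_obs();print(cur()[:3,3],o["dq"],o["contact_force"]); go(tgt([.4400,.0927,-.003],62.5))
E
```

```text
[ 0.4405  0.0927 -0.0012] [ 0.0013  0.0039  0.0016 -0.001  -0.0016  0.002 ] [-0.4038  0.5591 -0.3268]
n 1 row [ 0.0018 -0.0002 -0.0005] [-0.16  0.01 -0.09] total [ 0.0018 -0.0002 -0.0005] [-0.16  0.01 -0.09]
```

Very close. Close on the heel.

arm_command --plan '[[[0.001,0,0,0,0,0,0.07],[0,0,0,0,0,0,0.06],[0,0,0,0,0,0,0.05],[0,0,0,0,0,0,0.045],[0,0,0,0,0,0,0.045],[0,0,0,0,0,0,0.045],[0,0,0,0,0,0,0.045],[0,0,0,0,0,0,0.045]]]' --squeeze 40

```text
t: 5.77
tool_pos: [0.4419, 0.0929, -0.0007]
tool_rot: [0.38, 1.534, -0.376]
contact_force: [-0.1, 0.2, -1.0]
opening: 0.0609
```

```bash
python3 - <<'E'
from h import *
o=ctrl.get_obs();print(cur()[:3,3],o["opening"],o["contact_force"])
E
```

```text
[ 0.4419  0.0929 -0.0007] 0.06094145013317535 [-0.0735  0.1842 -1.0121]
```

arm_command --plan '[[[-0.008,0,0,0,0,0,0.045],[-0.015,0,0,0,0,0,0.045],[-0.02,0,0,0,0,0,0.045],[-0.02,0,0,0,0,0,0.045],[-0.02,0,0,0,0,0,0.045],[-0.01,0,0,0,0,0,0.045],[0,0,0,0,0,0,0.045],[0,0,0,0,0,0,0.045]]]'

```text
t: 6.43
tool_pos: [0.4398, 0.0926, 0.0973]
tool_rot: [0.379, 1.537, -0.377]
contact_force: [-0.6, -0.2, -1.1]
opening: 0.0611
```

```bash
python3 - <<'E'
from h import *
o=ctrl.get_obs();print(cur()[:3,3],o["opening"],o["contact_force"])
go(tgt([.51,-.1266,.10],100))
E
```

```text
[0.4398 0.0926 0.0973] 0.06113843262830235 [-0.5848 -0.2066 -1.0727]
n 7 row [-0.0004 -0.0299  0.015 ] [-5.38  0.01 -0.01] total [-0.0028 -0.2096  0.1049] [-37.64   0.05  -0.08]
```

arm_command --plan '[[[0,-0.01,0.005,-1.8,0,0,0.045],[0,-0.02,0.01,-3.6,0,0,0.045],[0,-0.021,0.0105,-3.7,0,0,0.045],[0,-0.021,0.0105,-3.7,0,0,0.045],[0,-0.021,0.0105,-3.7,0,0,0.045],[0,-0.021,0.0105,-3.7,0,0,0.045],[0,-0.021,0.0105,-3.7,0,0,0.045],[0,-0.021,0.0105,-3.7,0,0,0.045],[0,-0.02,0.01,-3.6,0,0,0.045],[0,-0.012,0.006,-2,0,0,0.045],[0,0,0,0,0,0,0.045],[0,0,0,0,0,0,0.045],[0,0,0,0,0,0,0.045]]]'

```text
t: 7.52
tool_pos: [0.483, -0.1135, 0.078]
tool_rot: [-0.091, 1.593, 0.109]
contact_force: [0.5, 0.5, -0.1]
opening: 0.0612
```

```bash
python3 - <<'E'
from h import *
o=ctrl.get_obs();print(cur()[:3,3],o["opening"],o["contact_force"])
go(tgt([.5275,-.1236,.06],100))
E
```

```text
[ 0.483  -0.1135  0.078 ] 0.0611864985961082 [ 0.4929  0.4509 -0.0828]
n 2 row [ 0.0087 -0.0084  0.0214] [-1.37 -0.68 -0.39] total [ 0.0174 -0.0168  0.0427] [-2.74 -1.36 -0.78]
```

arm_command --plan '[[[0.002,-0.004,0.009,-0.6,-0.3,-0.2,0.045],[0.003,-0.005,0.012,-0.8,-0.4,-0.2,0.045],[0.004,-0.004,0.01,-0.7,-0.3,-0.2,0.045],[0.003,-0.002,0.007,-0.4,-0.2,-0.1,0.045],[0.002,0,0.002,0,0,0,0.045],[0,0,0,0,0,0,0.045],[0,0,0,0,0,0,0.045],[0,0,0,0,0,0,0.045]]]'

```text
t: 8.18
tool_pos: [0.5248, -0.1171, 0.0594]
tool_rot: [-0.137, 1.571, 0.142]
contact_force: [-0.7, 0.4, -0.3]
opening: 0.061
```

```bash
python3 - <<'E'
from h import *
o=ctrl.get_obs();print(cur()[:3,3],o["opening"],o["contact_force"])
go(tgt([.5275,-.1236,.021],100))
im=save("top","top2.png"); im2=save("side","side2.png")
def crop(im,u,v,r=50,s=400): return cv2.resize(im[v-r:v+r,u-r:u+r,::-1],(s,s),interpolation=cv2.INTER_CUBIC)
cv2.imwrite("pics/c2.png",np.hstack([crop(im,362,209),crop(im2,335,250)]))
for n in("heel_centre","mat_centre"):
  for c in("top","side"): print(n,c,[(w(c,d["at"]).round(4),round(d["conf"],2)) for d in mark_of(c,n)[:3]])
E
```

```text
[ 0.5248 -0.1171  0.0594] 0.06095415127733445 [-0.6896  0.3893 -0.2595]
n 2 row [ 0.0192 -0.0035  0.0008] [ 0.1  -0.13 -0.1 ] total [ 0.0384 -0.007   0.0016] [ 0.2  -0.26 -0.2 ]
heel_centre top [(array([0.3211, 0.1222, 0.0016]), 0.74), (array([ 0.5205, -0.119 ,  0.069 ]), 0.63)]
heel_centre side [(array([ 0.5183, -0.1162,  0.0672]), 0.62), (array([ 0.6433, -0.2439,  0.086 ]), 0.52), (array([0.3178, 0.1203, 0.0038]), 0.42)]
mat_centre top [(array([ 0.5219, -0.1246,  0.019 ]), 0.72), (array([ 0.6595, -0.0985,  0.0022]), 0.67)]
mat_centre side []
```

View pics/c2.png

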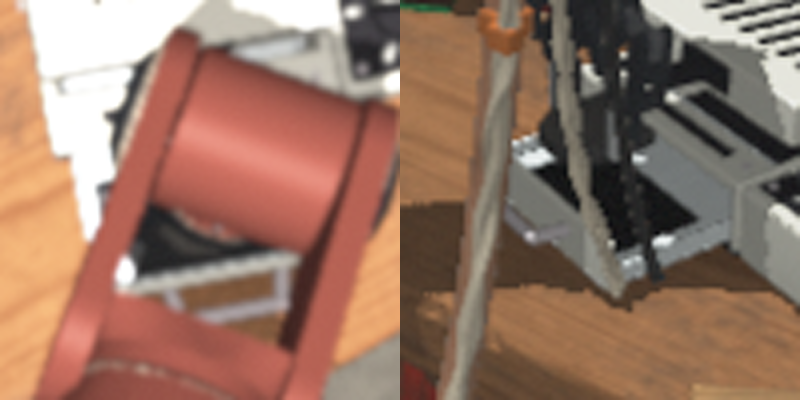

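arm_command --plan '[[[0.006,-0.002,0,0.1,-0.1,-0.1,0.045],[0.008,-0.002,0.001,0.1,-0.1,-0.1,0.045],[0.008,-0.001,0,0,0,0,0.045],[0.005,0,0,0,0,0,0.045],[0.003,0,0,0,0,0,0.045],[0,0,0,0,0,0,0.045],[0,0,0,0,0,0,0.045],[0,0,0,0,0,0,0.045]]]'

```text
t: 9.15
tool_pos: [0.5259, -0.1229, 0.0252]
tool_rot: [-0.135, 1.569, 0.136]
contact_force: [-0.0, -0.2, -1.2]
opening: 0.0611
```

```bash
python3 - <<'E'
from h import *
o=ctrl.get_obs();print(cur()[:3,3],o["opening"],o["contact_force"])
go(tgt([.5275,-.1236,.0185],100))
E
```

```text
[ 0.5259 -0.1229  0.0252] 0.06106400455315425 [-0.0217 -0.1913 -1.1948]
n 1 row [ 0.0067 -0.0009  0.0015] [-0.11 -0.11 -0.02] total [ 0.0067 -0.0009  0.0015] [-0.11 -0.11 -0.02]
```

arm_command --plan '[[[0.002,0,0,0,0,0,0.045],[0.002,0,0,0,0,0,0.045],[0.001,0,0,0,0,0,0.045],[0,0,0,0,0,0,0.045],[0,0,0,0,0,0,0.045]]]'

```text
t: 9.57
tool_pos: [0.5267, -0.1231, 0.0208]
tool_rot: [-0.136, 1.567, 0.135]
contact_force: [0.2, -0.8, -0.7]
opening: 0.0614
```

```bash
python3 - <<'E'
from h import *
o=ctrl.get_obs();print(cur()[:3,3],o["opening"],o["contact_force"])
go(tgt([.5275,-.1236,.0185],100))
E
```

```text
[ 0.5267 -0.1231  0.0208] 0.06135287152599689 [ 0.2024 -0.7952 -0.7383]
n 1 row [ 0.0023 -0.0006  0.0007] [-0.09 -0.01  0.04] total [ 0.0023 -0.0006  0.0007] [-0.09 -0.01  0.04]
```

arm_command --plan '[[[0.001,0,0,0,0,0,0.045],[0.001,0,0,0,0,0,0.045],[0.0005,0,0,0,0,0,0.045],[0,0,0,0,0,0,0.045],[0,0,0,0,0,0,0.068],[0,0,0,0,0,0,0.072],[0,0,0,0,0,0,0.078],[0,0,0,0,0,0,0.08],[0,0,0,0,0,0,0.08]]]'

```text
t: 10.32
tool_pos: [0.5276, -0.1234, 0.019]
tool_rot: [-0.137, 1.565, 0.135]
contact_force: [0.6, 0.5, 0.1]
opening: 0.0802
```

```bash
python3 - <<'E'
from h import *
o=ctrl.get_obs();print(cur()[:3,3],o["opening"],o["contact_force"])
E
```

```text
[ 0.5276 -0.1234  0.019 ] 0.08018410151874572 [0.6068 0.5137 0.0785]
```

arm_command --plan '[[[-0.005,0,0,0,0,0,0.08],[-0.01,0,0,0,0,0,0.08],[-0.02,0,0,0,0,0,0.08],[-0.02,0,0,0,0,0,0.08],[-0.02,0,0,0,0,0,0.08],[-0.015,0,-0.005,0,0,0,0.05],[0,0,-0.018,0,0,0,0],[0,0,-0.022,0,0,0,0],[0,0,-0.022,0,0,0,0],[0,0,-0.022,0,0,0,0],[0,0,-0.015,0,0,0,0],[0,0,-0.005,0,0,0,0],[0,0,0,0,0,0,0],[0,0,0,0,0,0,0]]]'

```text
t: 11.48
tool_pos: [0.4199, -0.144, 0.1263]
tool_rot: [-0.144, 1.551, 0.129]
contact_force: [0.5, -0.1, 0.3]
opening: 0.0001
```

```bash
python3 - <<'E'
from h import *
o=ctrl.get_obs();print(cur()[:3,3],o["opening"],o["contact_force"])
go(tgt([.4128,-.1435,.021],100))
im=save("top","top3.png"); im2=save("side","side3.png")
for n in("heel_centre","mat_centre","tray_pull"):
  for c in("top","side"): print(n,c,[(w(c,d["at"]).round(4),round(d["conf"],2)) for d in mark_of(c,n)[:3]])
def crop(im,u,v,r=50,s=400): return cv2.resize(im[v-r:v+r,u-r:u+r,::-1],(s,s),interpolation=cv2.INTER_CUBIC)
cv2.imwrite("pics/c3.png",np.hstack([crop(im,362,209),crop(im2,335,250)]))
E
```

```text
[ 0.4199 -0.144   0.1263] 9.068250886021712e-05 [ 0.5439 -0.1381  0.3016]
n 3 row [ 0.0351  0.0008 -0.0026] [-0.01  0.27  0.21] total [ 0.1052  0.0023 -0.0077] [-0.02  0.81  0.62]
heel_centre top [(array([ 0.5241, -0.1219,  0.0264]), 0.78), (array([0.3208, 0.1203, 0.002 ]), 0.75), (array([ 0.6477, -0.2425,  0.0845]), 0.55)]
heel_centre side [(array([ 0.5228, -0.1224,  0.0228]), 0.75), (array([0.3166, 0.1211, 0.0033]), 0.49), (array([0.5262, 0.3439, 0.0013]), 0.43)]
mat_centre top [(array([ 0.5227, -0.1229,  0.0198]), 0.81)]
mat_centre side [(array([ 0.5253, -0.1259,  0.0155]), 0.88)]
tray_pull top [(array([ 0.4537, -0.1365,  0.0353]), 0.76)]
tray_pull side [(array([ 0.452 , -0.1375,  0.0267]), 0.85)]
```

View pics/c3.png

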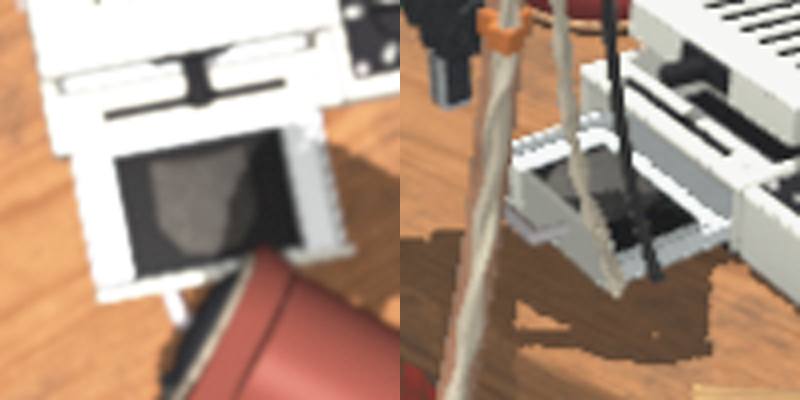

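arm_command --plan '[[[0.01,0.001,-0.003,0,0.3,0.2,0],[0.02,0.001,-0.003,0,0.3,0.2,0],[0.022,0,0,0,0,0,0],[0.022,0,0,0,0,0,0],[0.015,0,0,0,0,0,0],[0.006,0,0,0,0,0,0],[0,0,0,0,0,0,0],[0,0,0,0,0,0,0]]]'

```text
t: 12.55
tool_pos: [0.4129, -0.1424, 0.0235]
tool_rot: [-0.139, 1.567, 0.138]
contact_force: [0.7, -0.5, 0.1]
opening: -0.0001
```

```bash
python3 - <<'E'
from h import *
o=ctrl.get_obs();print(cur()[:3,3],o["opening"],o["contact_force"])
go(tgt([.4128,-.1435,.021],100)); go(tgt([.4128+.115*.985,-.1435+.115*.174,.021],100))
E
```

```text
[ 0.4129 -0.1424  0.0235] -7.762466672217812e-05 [ 0.7311 -0.4662  0.0648]
n 1 row [ 0.0025 -0.0011 -0.0003] [ 0.09 -0.04  0.05] total [ 0.0025 -0.0011 -0.0003] [ 0.09 -0.04  0.05]
n 4 row [ 0.0006 -0.0003  0.0287] [ 0.02 -0.01  0.01] total [ 0.0025 -0.0012  0.1148] [ 0.09 -0.04  0.05]
```

arm_command --plan '[[[0.001,0,0.005,0,0,0,0],[0.001,0,0.006,0,0,0,0],[0,0,0.006,0,0,0,0],[0,0,0.006,0,0,0,0],[0,0,0.006,0,0,0,0],[0,0,0.006,0,0,0,0],[0,0,0.006,0,0,0,0],[0,0,0.006,0,0,0,0],[0,0,0.006,0,0,0,0],[0,0,0.006,0,0,0,0],[0,0,0.006,0,0,0,0],[0,0,0.006,0,0,0,0],[0,0,0.006,0,0,0,0],[0,0,0.006,0,0,0,0],[0,0,0.005,0,0,0,0],[0,0,0.004,0,0,0,0],[0,0,0,0,0,0,0]]]'

```text
t: 13.97
tool_pos: [0.5155, -0.125, 0.0247]
tool_rot: [-0.142, 1.565, 0.137]
contact_force: [-0.2, -0.1, 0.2]
opening: 0.0
```

```bash
python3 - <<'E'
from h import *
o=ctrl.get_obs();print(cur()[:3,3],o["opening"],o["contact_force"])
go(tgt([.4128+.115*.985,-.1435+.115*.174,.021],100))
E
```

```text
[ 0.5155 -0.125   0.0247] 3.616563371507415e-05 [-0.1677 -0.1433  0.233 ]
n 1 row [ 0.0037 -0.0004  0.0107] [0.16 0.08 0.19] total [ 0.0037 -0.0004  0.0107] [0.16 0.08 0.19]
```

Advance to the stop in small rows.

arm_command --plan '[[[0,0,0.003,0,0,0,0],[0,0,0.003,0,0,0,0],[0,0,0.003,0,0,0,0],[0,0,0.003,0,0,0,0]]]'

```text
t: 14.3
tool_pos: [0.5277, -0.1226, 0.0246]
tool_rot: [-0.141, 1.566, 0.137]
contact_force: [-0.9, -0.2, -0.5]
opening: 0.0
```

arm_command --plan '[[[0,0,0.002,0,0,0,0],[0,0,0.002,0,0,0,0],[0,0,0.002,0,0,0,0],[0,0,0.002,0,0,0,0]]]'

```text
t: 14.63
tool_pos: [0.5312, -0.1219, 0.0244]
tool_rot: [-0.143, 1.581, 0.138]
contact_force: [-11.1, -1.3, 9.0]
opening: 0.0002
```

```bash
python3 - <<'E'
from h import *
o=ctrl.get_obs();print(cur()[:3,3],o["contact_force"])
im=get_image("side")
print([(w("side",d["at"]).round(4),round(d["conf"],2)) for d in mark_of("side","tray_pull")[:3]])
E
```

```text
[ 0.5312 -0.1219  0.0244] [-11.0673  -1.2997   8.9848]
[(array([ 0.5449, -0.1193,  0.0309]), 0.89)]
```

arm_command --plan '[[[0,0,0.003,0,0,0,0],[0,0,0.003,0,0,0,0],[0,0,0.003,0,0,0,0]]]'

```text
t: 14.98
tool_pos: [0.531, -0.122, 0.0246]
tool_rot: [-0.145, 1.607, 0.14]
contact_force: [-15.2, -1.9, 11.3]
opening: -0.0001
```

arm_command --plan '[[[0,0,-0.006,0,0,0,0],[0,0,-0.015,0,0,0,0],[-0.005,0,-0.02,0,0,0,0],[-0.015,0,-0.02,0,0,0,0],[-0.025,0,-0.02,0,0,0,0.02],[-0.03,0,-0.015,0,0,0,0.04],[-0.03,0,-0.01,0,0,0,0.04],[-0.02,0,0,0,0,0,0.04],[0,0,0,0,0,0,0.04],[0,0,0,0,0,0,0.04]]]'

```text
t: 15.82
tool_pos: [0.4302, -0.1421, 0.1599]
tool_rot: [-0.148, 1.594, 0.135]
contact_force: [0.2, -0.1, -0.4]
opening: 0.0398
```

```bash
cat > m.py <<'E'
from h import *
import sys
o=ctrl.get_obs();print(o["t"],cur()[:3,3],o["opening"],o["contact_force"],"q",o["q"])
save("top",sys.argv[1]+"t.png");save("side",sys.argv[1]+"s.png")
for n in sys.argv[2:]:
  for c in("top","side"): print(n,c,[(w(c,d["at"]).round(4),round(d["conf"],2)) for d in mark_of(c,n)[:2]])
E
python3 m.py m4 tray_pull hood_tab lamp_hood_hinge timer_wing
python3 m.py m4b hood_tab timer_wing
```

```text
15.8167 [ 0.4302 -0.1421  0.1599] 0.03978670224616725 [ 0.1552 -0.1404 -0.4006] q [-0.4699 -0.307   2.061  -0.022   1.4072 -2.2163]
tray_pull top [(array([ 0.5461, -0.1178,  0.035 ]), 0.71)]
tray_pull side [(array([ 0.5442, -0.1223,  0.0311]), 0.59), (array([ 0.6014,  0.1783, -0.002 ]), 0.22)]
hood_tab top [(array([ 0.5899, -0.1134,  0.0924]), 0.74)]
hood_tab side [(array([ 0.5884, -0.1108,  0.0945]), 0.78)]
lamp_hood_hinge top [(array([ 0.7385, -0.0868,  0.0631]), 0.84), (array([ 0.5449, -0.1185,  0.0389]), 0.72)]
lamp_hood_hinge side [(array([ 0.7419, -0.085 ,  0.0623]), 0.56)]
timer_wing top [(array([ 0.6469, -0.245 ,  0.0853]), 0.66), (array([ 0.7423, -0.0845,  0.0616]), 0.17)]
timer_wing side [(array([ 0.5444, -0.1236,  0.0306]), 0.52), (array([ 0.6439, -0.241 ,  0.0856]), 0.5)]
16.3167 [ 0.4293 -0.1415  0.158 ] 0.04020971467935316 [ 0.2927  0.0604 -0.1747] q [-0.4696 -0.3042  2.062  -0.0223  1.4086 -2.2164]
hood_tab top [(array([ 0.5896, -0.1097,  0.0898]), 0.81)]
hood_tab side [(array([ 0.5861, -0.1122,  0.0929]), 0.7)]
timer_wing top [(array([ 0.6465, -0.2424,  0.0833]), 0.54)]
timer_wing side [(array([ 0.6432, -0.2424,  0.0846]), 0.74)]
```

```bash
python3 - <<'E'
from h import *
go(tgt([.5563-.01,-.1178,.1495],100,35))
E
```

```text
n 6 row [0.0073 0.0005 0.0189] [ 0.06 -6.14  0.02] total [0.0437 0.003  0.1135] [  0.35 -36.83   0.1 ]
```

arm_command --plan '[[[0.002,0,0.006,0,-2,0,0.04],[0.005,0.0005,0.012,0,-4,0,0.04],[0.005,0.0005,0.013,0,-4.2,0,0.04],[0.005,0.0005,0.013,0,-4.2,0,0.04],[0.005,0.0005,0.013,0,-4.2,0,0.04],[0.005,0.0005,0.013,0,-4.2,0,0.04],[0.005,0.0005,0.013,0,-4.2,0,0.04],[0.005,0,0.013,0,-4.2,0,0.04],[0.002,0,0.006,0,-2,0,0.04],[0,0,0,0,0,0,0.04],[0,0,0,0,0,0,0.04],[0,0,0,0,0,0,0.04]]]'

```text
t: 17.62
tool_pos: [0.5389, -0.1197, 0.1463]
tool_rot: [-0.095, 0.993, 0.16]
contact_force: [0.3, 0.4, -1.0]
opening: 0.0401
```

```bash
python3 - <<'E'
from h import *
print(cur()[:3,3])
go(tgt([.5563,-.1178,.1395],100,35));go(tgt([.5958,-.1108,.0822],100,35))
E
```

```text
[ 0.5389 -0.1197  0.1463]
n 1 row [ 0.0154 -0.0012  0.0107] [ 0.4  -2.06  0.2 ] total [ 0.0154 -0.0012  0.0107] [ 0.4  -2.06  0.2 ]
n 3 row [ 0.0284 -0.0003  0.004 ] [ 0.13 -0.69  0.07] total [ 0.0853 -0.001   0.0119] [ 0.4  -2.06  0.2 ]
```

arm_command --plan '[[[0.003,0,0.004,0.2,-0.8,0.1,0.04],[0.006,0,0.004,0.2,-0.8,0.1,0.04],[0.008,0,0.002,0,-0.4,0,0.04],[0.01,0,0,0,0,0,0.04],[0.01,0,0,0,0,0,0.04],[0.01,0,0,0,0,0,0.04],[0.006,0,0,0,0,0,0.04],[0,0,0,0,0,0,0.04],[0,0,0,0,0,0,0.04]]]'

```text
t: 18.37
tool_pos: [0.5822, -0.1124, 0.1061]
tool_rot: [-0.084, 0.954, 0.161]
contact_force: [-0.2, -0.2, 1.1]
opening: 0.0399
```

```bash
python3 - <<'E'
from h import *
print(cur()[:3,3],ctrl.get_obs()["contact_force"])
go(tgt([.5958,-.1108,.0822],100,35))
a=save("side","s5.png");b=save("top","t5.png")
u,v=map(int,pix("side",[.589,-.112,.092]));u2,v2=map(int,pix("top",[.589,-.112,.092]))
def crop(im,u,v,r=40,s=400): return cv2.resize(im[v-r:v+r,u-r:u+r,::-1],(s,s),interpolation=cv2.INTER_CUBIC)
cv2.imwrite("pics/c5.png",np.hstack([crop(b,u2,v2),crop(a,u,v)]))
E
```

```text
[ 0.5822 -0.1124  0.1061] [-0.2178 -0.1596  1.1392]
n 1 row [ 0.0274 -0.0007 -0.0026] [0.04 0.2  0.02] total [ 0.0274 -0.0007 -0.0026] [0.04 0.2  0.02]
```

View pics/c5.png

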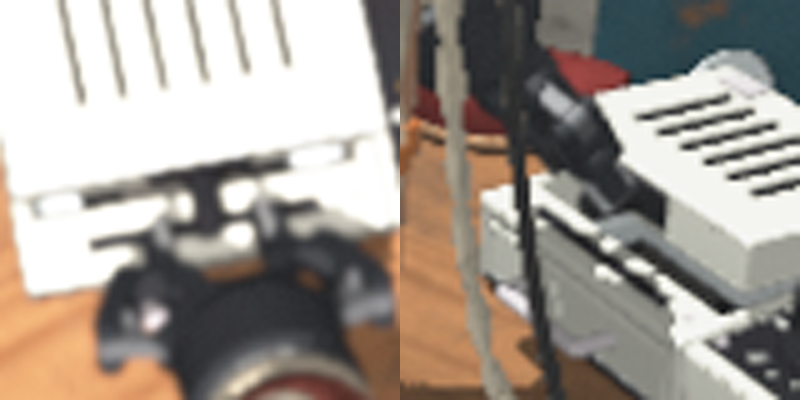

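arm_command --plan '[[[0.005,0,-0.001,0,0,0,0.04],[0.007,0,-0.001,0,0,0,0.04],[0.007,0,0,0,0,0,0.04],[0.004,0,0,0,0,0,0.04],[0,0,0,0,0,0,0.04],[0,0,0,0,0,0,0.03],[0,0,0,0,0,0,0.02],[0,0,0,0,0,0,0.008],[0,0,0,0,0,0,0.008],[0,0,0,0,0,0,0.008],[0,0,0,0,0,0,0.008]]]' --squeeze 40

```text
t: 19.38
tool_pos: [0.5955, -0.113, 0.0864]
tool_rot: [-0.09, 0.95, 0.156]
contact_force: [2.8, -2.5, -1.9]
opening: 0.015
```

```bash
python3 - <<'E'
from h import *
from scipy.linalg import expm
print(cur()[:3,3],ctrl.get_obs()["contact_force"],ctrl.get_obs()["opening"])
go(tgt([.5958,-.1108,.0822],100,35))
# rotation about hinge line by da, screw rows
C=cur();y=np.array([np.cos(np.radians(100)),np.sin(np.radians(100)),0]);h=np.array([.742,-.0853,.062])
for da in(10,40): 
    M=np.eye(4);M[:3,:3]=R.from_rotvec(y*np.radians(da)).as_matrix();M[:3,3]=h-M[:3,:3]@h
    T=M@C;print(da,T[:3,3]);go(T)
E
```

```text
[ 0.5955 -0.113   0.0864] [ 2.8424 -2.4884 -1.8762] 0.01502881236691156
n 1 row [ 0.0038  0.0022 -0.0019] [0.21 0.37 0.4 ] total [ 0.0038  0.0022 -0.0019] [0.21 0.37 0.4 ]
10 [ 0.6019 -0.1119  0.112 ]
n 2 row [-0.0094 -0.0001  0.0093] [-0.04  5.    0.02] total [-0.0187 -0.0002  0.0185] [-0.07 10.    0.04]
40 [ 0.6453 -0.1043  0.1765]
n 6 row [-0.0125 -0.0001  0.0124] [-0.05  6.67  0.03] total [-0.075  -0.0008  0.0742] [-0.28 40.    0.15]
```

arm_command --plan '[[[-0.003,0,0.003,0,1.5,0,0.008],[-0.0056,0,0.0056,0,3,0,0.008],[-0.0056,0,0.0056,0,3,0,0.008],[-0.0056,0,0.0056,0,3,0,0.008],[-0.0056,0,0.0056,0,3,0,0.008],[-0.0056,0,0.0056,0,3,0,0.008],[-0.003,0,0.003,0,1.5,0,0.008],[0,0,0,0,0,0,0.008]]]' --squeeze 60

```text
t: 20.05
tool_pos: [0.6108, -0.1102, 0.1324]
tool_rot: [-0.12, 1.274, 0.14]
contact_force: [-5.0, -1.8, 3.1]
opening: 0.0144
```

```bash
cat > hood.py <<'E'
from h import *
o=ctrl.get_obs();C=cur();print(C[:3,3],o["contact_force"],o["opening"],"tilt",np.degrees(np.arcsin(np.hypot(C[0,0],C[1,0])*np.sign(C[0,0]))))
h=np.array([.742,-.0853,.062]);d=C[:3,3]-h;print("radial angle",np.degrees(np.arctan2(d[2],np.hypot(d[0],d[1]))),"r",np.linalg.norm(d))
E
python3 hood.py; python3 m.py m6 hood_tab
```

```text
[ 0.6108 -0.1102  0.1324] [-5.0173 -1.8399  3.0641] 0.01441951611727644 tilt 16.782962384059864
radial angle 27.801713385779152 r 0.15092097949071567
20.05 [ 0.6108 -0.1102  0.1324] 0.01441951611727644 [-5.0173 -1.8399  3.0641] q [-0.3605 -0.044   1.901   0.16    1.0305 -2.1698]
hood_tab top [(array([ 0.6084, -0.1096,  0.1395]), 0.7), (array([ 0.7451, -0.0838,  0.0612]), 0.21)]
hood_tab side [(array([ 0.6038, -0.1078,  0.1405]), 0.78)]
```

arm_command --plan '[[[-0.003,0,0.003,0,1.5,0,0.008],[-0.0056,0,0.0056,0,3,0,0.008],[-0.0056,0,0.0056,0,3,0,0.008],[-0.0056,0,0.0056,0,3,0,0.008],[-0.0056,0,0.0056,0,3,0,0.008],[-0.0056,0,0.0056,0,3,0,0.008],[-0.0045,0,0.0045,0,2.4,0,0.008],[0,0,0,0,0,0,0.008]]]'

```text
t: 20.92
tool_pos: [0.6346, -0.1057, 0.1667]
tool_rot: [-0.141, 1.613, 0.122]
contact_force: [-2.5, 0.5, 6.7]
opening: 0.0148
```

```bash
python3 hood.py; python3 m.py m7 hood_tab;python3 m.py m8 hood_tab
```

```text
[ 0.6346 -0.1057  0.1667] [-2.5165  0.4639  6.6947] 0.014845134850765907 tilt -2.7095100162250008
radial angle 43.76426630702187 r 0.15130533992728676
20.9167 [ 0.6346 -0.1057  0.1667] 0.014845134850765907 [-2.5165  0.4639  6.6947] q [-0.2689  0.1677  1.5989 -0.0271  1.4139 -2.0011]
hood_tab top []
hood_tab side [(array([ 0.6351, -0.1024,  0.1764]), 0.85), (array([ 0.6167, -0.1065,  0.0176]), 0.15)]
21.1167 [ 0.6345 -0.1057  0.1665] 0.014523876722276145 [2.3678 1.1061 3.0507] q [-0.2696  0.1648  1.6024 -0.0256  1.4094 -2.0015]
hood_tab top []
hood_tab side [(array([ 0.6338, -0.1021,  0.1743]), 0.71), (array([ 0.6186, -0.1077,  0.0165]), 0.6)]
```

arm_command --plan '[[[-0.0035,0,0.0035,0,1.5,0,0.008],[-0.0035,0,0.0035,0,1.5,0,0.008],[-0.003,0,0.003,0,1.5,0,0.008],[0,0,0,0,0,0,0.008],[0,0,0,0,0,0,0.008]]]'

```text
t: 21.73
tool_pos: [0.6398, -0.1046, 0.1725]
tool_rot: [-0.144, 1.701, 0.117]
contact_force: [-1.8, 0.3, 4.8]
opening: 0.0142
```

```bash
python3 hood.py; python3 m.py m9 hood_tab;python3 m.py m10 hood_tab
```

```text
[ 0.6398 -0.1046  0.1725] [-1.8311  0.2715  4.8163] 0.014240725483071802 tilt -7.733326347508289
radial angle 46.74521242180429 r 0.15175137543900058
21.7333 [ 0.6398 -0.1046  0.1725] 0.014240725483071802 [-1.8311  0.2715  4.8163] q [-0.2511  0.2289  1.5227 -0.0594  1.5114 -1.9779]
hood_tab top []
hood_tab side [(array([ 0.6404, -0.1027,  0.1825]), 0.93), (array([ 0.7397, -0.087 ,  0.0613]), 0.58)]
21.9333 [ 0.6398 -0.1046  0.1725] 0.014579083298151389 [0.9673 0.8685 3.7317] q [-0.2511  0.2285  1.5232 -0.0594  1.5107 -1.9778]
hood_tab top []
hood_tab side [(array([ 0.639 , -0.1027,  0.1808]), 0.64), (array([ 0.6439, -0.2467,  0.0834]), 0.52)]
```

arm_command --plan '[[[-0.0025,0,0.0025,0,0,0,0.008],[-0.0025,0,0.0025,0,0,0,0.008],[0,0,0,0,0,0,0.008],[0,0,0,0,0,0,0.008]]]'

```text
t: 22.47
tool_pos: [0.6425, -0.1041, 0.1748]
tool_rot: [-0.144, 1.711, 0.117]
contact_force: [-1.5, -0.5, 3.1]
opening: 0.0146
```

```bash
python3 hood.py; python3 m.py m11 hood_tab;python3 - <<'E'
from h import *
a=cv2.imread("pics/m11s.png")if 0 else cv2.imread("pics/m11s.png")
u,v=map(int,pix("side",[.73,.0,.1]))
cv2.imwrite("pics/c6.png",cv2.resize(cv2.imread("pics/m11s.png")[v-60:v+60,u-80:u+80],(800,600),interpolation=cv2.INTER_CUBIC))
E
```

```text
[ 0.6425 -0.1041  0.1748] [-1.5065 -0.519   3.1145] 0.01459460580588376 tilt -8.287544356006137
radial angle 48.087864085556994 r 0.15163203451825583
22.4667 [ 0.6425 -0.1041  0.1748] 0.01459460580588376 [-1.5065 -0.519   3.1145] q [-0.2481  0.239   1.5075 -0.0623  1.5258 -1.9749]
hood_tab top []
hood_tab side [(array([ 0.6455, -0.1041,  0.1869]), 0.63), (array([ 0.6187, -0.1049,  0.0153]), 0.34)]
```

View pics/c6.png

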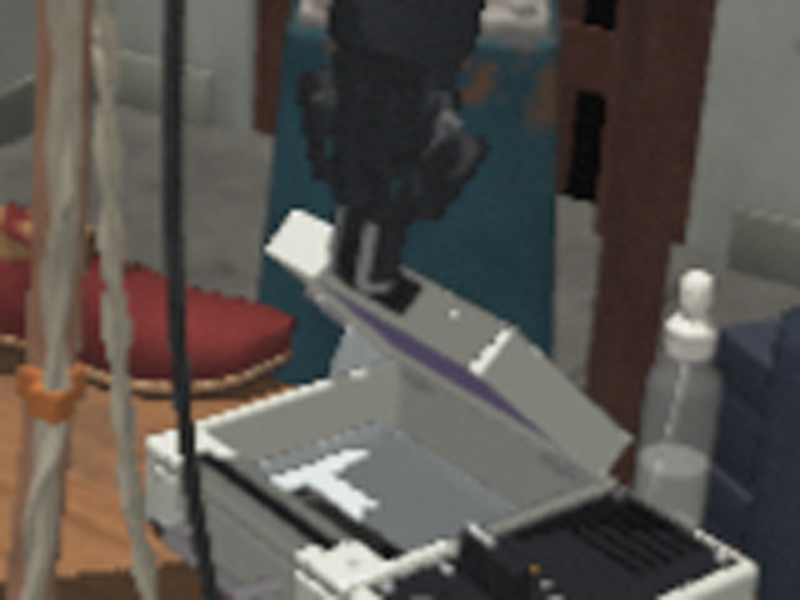

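arm_command --plan '[[[0,0,0,0,0,0,0.02],[0,0,0,0,0,0,0.03],[0,0,0,0,0,0,0.04],[0,0,0,0,0,0,0.04],[-0.005,0,0,0,0,0,0.04],[-0.01,0,-0.003,0,0,0,0.04],[-0.015,0,-0.005,0,-1,0,0.04],[-0.02,0,-0.005,0,-2,0,0.04],[-0.02,0,-0.005,0,-2,0,0.04],[-0.015,0,-0.015,0,-2,0,0.04],[0,0,-0.025,0,-1,0,0.04],[0,0,-0.025,0,0,0,0.04],[0,0,-0.02,0,0,0,0.04],[0,0,-0.01,0,0,0,0.04],[0,0,0,0,0,0,0.04]]]'

```text
t: 23.92
tool_pos: [0.5368, -0.1211, 0.2736]
tool_rot: [-0.132, 1.56, 0.116]
contact_force: [0.4, -0.4, 0.0]
opening: 0.0396
```

```bash
python3 hood.py; python3 m.py m12 hood_tab heel_centre mat_centre tray_pull timer_wing;python3 m.py m13 hood_tab timer_wing; python3 - <<'E'
from h import *
a=cv2.imread("pics/m12t.png");b=cv2.imread("pics/m12s.png")
def crop(im,c,P,r=48,s=400):
    u,v=map(int,pix(c,P));return cv2.resize(im[v-r:v+r,u-r:u+r],(s,s),interpolation=cv2.INTER_CUBIC)
cv2.imwrite("pics/c7.png",np.hstack([crop(a,"top",[.65,-.17,.1]),crop(b,"side",[.66,-.13,.1])]))
E
```

```text
[ 0.5368 -0.1211  0.2736] [ 0.4177 -0.4429  0.0098] 0.03958253903227666 tilt 0.7410857255969423
radial angle 45.4403686562505 r 0.29692769331258834
23.9167 [ 0.5368 -0.1211  0.2736] 0.03958253903227666 [ 0.4177 -0.4429  0.0098] q [-0.354  -0.1551  1.7432 -0.0062  1.5422 -2.0827]
hood_tab top [(array([ 0.6471, -0.1006,  0.1841]), 0.75)]
hood_tab side [(array([ 0.6409, -0.1016,  0.1872]), 0.77)]
heel_centre top [(array([0.32  , 0.1216, 0.001 ]), 0.77), (array([ 0.6593, -0.0991,  0.0001]), 0.6)]
heel_centre side [(array([0.3185, 0.1215, 0.0024]), 0.7), (array([ 0.6154, -0.1038,  0.0262]), 0.43)]
mat_centre top [(array([ 0.6154, -0.109 ,  0.0204]), 0.77)]
mat_centre side [(array([ 0.6177, -0.107 ,  0.0194]), 0.76)]
tray_pull top [(array([ 0.6579, -0.0972, -0.0019]), 0.68), (array([ 0.6461, -0.2442,  0.0849]), 0.54)]
tray_pull side [(array([ 0.5461, -0.1214,  0.0319]), 0.94), (array([0.604 , 0.1799, 0.0002]), 0.71)]
timer_wing top [(array([ 0.6454, -0.1036,  0.1811]), 0.49), (array([ 0.6583, -0.0974,  0.0038]), 0.44)]
timer_wing side [(array([ 0.6458, -0.2418,  0.0839]), 0.77), (array([0.6017, 0.1814, 0.0005]), 0.33)]
24.5167 [ 0.5381 -0.1206  0.2715] 0.03983605929647051 [-0.0235 -0.0131 -0.1668] q [-0.3525 -0.1493  1.7414 -0.0059  1.5409 -2.0826]
hood_tab top [(array([ 0.6435, -0.1011,  0.1852]), 0.85), (array([ 0.6586, -0.1012,  0.0012]), 0.4)]
hood_tab side [(array([ 0.6448, -0.1013,  0.1834]), 0.7)]
timer_wing top [(array([ 0.645 , -0.2422,  0.0849]), 0.52)]
timer_wing side [(array([ 0.6427, -0.2452,  0.0852]), 0.74), (array([ 0.6408, -0.1012,  0.185 ]), 0.21)]
```

View pics/c7.png

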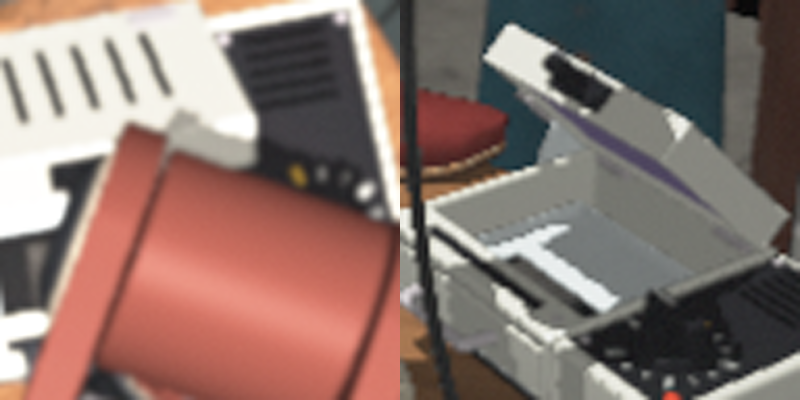

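arm_command --plan '[[[0,0,0,3,0,0,0.045],[0,0,0,6,0,0,0.045],[0,0,0,6.5,0,0,0.045],[0,0,0,6.5,0,0,0.045],[0,0,0,6.5,0,0,0.045],[0,0,0,6.5,0,0,0.045],[0,0,0,6.5,0,0,0.045],[0,0,0,6.5,0,0,0.045],[0,0,0,6.5,0,0,0.045],[0,0,0,6.5,0,0,0.045],[0,0,0,6.5,0,0,0.045],[0,0,0,6.5,0,0,0.045],[0,0,0,6.5,0,0,0.045],[0,0,0,6.5,0,0,0.045],[0,0,0,4,0,0,0.045],[0,0,0,0,0,0,0.045],[0,0,0,0,0,0,0.045]]]'

```text
t: 26.23
tool_pos: [0.5377, -0.1209, 0.2726]
tool_rot: [1.16, 1.225, -1.162]
contact_force: [0.1, -0.0, 0.3]
opening: 0.0451
```

```bash
python3 - <<'E'
from h import *
C=cur();print(C[:3,3],np.degrees(np.arctan2(C[1,1],C[0,1])),ctrl.get_obs()["q"])
go(tgt([.644,-.2432,.22],6))
E
```

```text
[ 0.5377 -0.1209  0.2726] 3.550744815716729 [-0.3533 -0.1521  1.7422 -0.0058  1.5409 -0.4151]
n 5 row [0.0107 0.0191 0.0261] [-0.49  0.11 -0.08] total [0.0535 0.0956 0.1304] [-2.45  0.56 -0.41]
```

arm_command --plan '[[[0,0.005,0.008,-0.3,0.1,0,0.045],[0.004,0.011,0.015,-0.3,0.1,0,0.045],[0.005,0.011,0.015,-0.3,0.1,0,0.045],[0.006,0.011,0.015,-0.3,0,0,0.045],[0.006,0.011,0.015,-0.3,0,0,0.045],[0.006,0.011,0.015,-0.3,0,0,0.045],[0.006,0.011,0.015,-0.3,0,0,0.045],[0.006,0.011,0.015,-0.3,0,0,0.045],[0.004,0.007,0.009,0,0,0,0.045],[0.002,0.002,0.003,0,0,0,0.045],[0,0,0,0,0,0,0.045],[0,0,0,0,0,0,0.045],[0,0,0,0,0,0,0.045]]]'

```text
t: 27.32
tool_pos: [0.6476, -0.2487, 0.2263]
tool_rot: [1.117, 1.254, -1.112]
contact_force: [-0.2, -0.1, -0.6]
opening: 0.0449
```

```bash
python3 - <<'E'
from h import *
C=cur();print(C[:3,3],np.degrees(np.arctan2(C[1,1],C[0,1])))
go(tgt([.644,-.2432,.12],6))
E
```

```text
[ 0.6476 -0.2487  0.2263] 7.167726016978562
n 3 row [ 0.0354 -0.0012 -0.0021] [ 0.39  0.12 -0.18] total [ 0.1063 -0.0035 -0.0062] [ 1.17  0.36 -0.54]
```

arm_command --plan '[[[0.006,-0.002,-0.003,0.4,0.2,-0.2,0.045],[0.014,-0.001,-0.002,0.4,0.1,-0.2,0.045],[0.018,0,0,0,0,0,0.045],[0.018,0,0,0,0,0,0.045],[0.018,0,0,0,0,0,0.045],[0.014,0,0,0,0,0,0.045],[0.008,0,0,0,0,0,0.045],[0.002,0,0,0,0,0,0.045],[0,0,0,0,0,0,0.045],[0,0,0,0,0,0,0.045],[0,0,0,0,0,0,0.045]]]'

```text
t: 28.23
tool_pos: [0.6423, -0.2389, 0.1233]
tool_rot: [1.127, 1.257, -1.123]
contact_force: [0.3, -0.4, -0.2]
opening: 0.0448
```

```bash
python3 - <<'E'
from h import *
C=cur();print(C[:3,3],np.degrees(np.arctan2(C[1,1],C[0,1])))
go(tgt([.644,-.2432,.068],6))
b=save("side","s14.png")
u,v=map(int,pix("side",[.644,-.243,.1]));r=40
cv2.imwrite("pics/c8.png",cv2.resize(b[v-r:v+r,u-r:u+r,::-1],(500,500),interpolation=cv2.INTER_CUBIC))
E
```

```text
[ 0.6423 -0.2389  0.1233] 6.489762731664277
n 2 row [0.0276 0.0006 0.0022] [ 0.24  0.04 -0.12] total [0.0553 0.0011 0.0044] [ 0.49  0.08 -0.23]
```

View pics/c8.png

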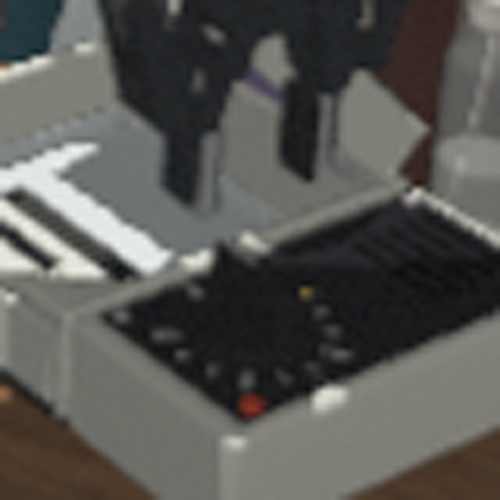

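arm_command --plan '[[[0.005,0.0005,0.002,0.3,0,-0.1,0.045],[0.009,0.0005,0.001,0.2,0,-0.1,0.045],[0.01,0,0,0,0,0,0.045],[0.01,0,0,0,0,0,0.045],[0.008,0,0,0,0,0,0.045],[0.004,0,0,0,0,0,0.045],[0,0,0,0,0,0,0.045],[0,0,0,0,0,0,0.045],[0,0,0,0,0,0,0.045]]]'

```text
t: 29.03
tool_pos: [0.6451, -0.2432, 0.0741]
tool_rot: [1.132, 1.252, -1.132]
contact_force: [0.4, -0.3, -0.2]
opening: 0.0448
```

```bash
python3 - <<'E'
from h import *
C=cur();print(C[:3,3],np.degrees(np.arctan2(C[1,1],C[0,1])),ctrl.get_obs()["contact_force"])
go(tgt([.644,-.2432,.070],6))
E
```

```text
[ 0.6451 -0.2432  0.0741] 5.904415063655162 [ 0.3508 -0.2734 -0.2146]
n 1 row [ 0.0041 -0.0011 -0.0001] [-0.1   0.17 -0.16] total [ 0.0041 -0.0011 -0.0001] [-0.1   0.17 -0.16]
```

arm_command --plan '[[[0.002,-0.001,0,0,0,0,0.03],[0,0,0,0,0,0,0.02],[0,0,0,0,0,0,0.01],[0,0,0,0,0,0,0.006],[0,0,0,0,0,0,0.006],[0,0,0,0,0,0,0.006],[0,0,0,0,0,0,0.006]]]' --squeeze 20

```text
t: 29.62
tool_pos: [0.6453, -0.2434, 0.0731]
tool_rot: [1.133, 1.248, -1.13]
contact_force: [0.9, -1.1, -1.2]
opening: 0.0114
```

```bash
cat > tm.py <<'E'
from h import *
C=cur();o=ctrl.get_obs();yw=np.degrees(np.arctan2(C[1,1],C[0,1]));print(C[:3,3],"yaw",yw,"timer",np.radians(10-yw),o["opening"],o["contact_force"],o["wrist_torque"])
E
python3 tm.py
```

```text
[ 0.6453 -0.2434  0.0731] yaw 5.925307244774478 timer 0.07111680458584474 0.011404135039607586 [ 0.9092 -1.1206 -1.2182] [-0.0088 -0.0088 -0.0297]
```

arm_command --plan '[[[0,0,0,3,0,0,0.006],[0,0,0,5,0,0,0.006],[0,0,0,5,0,0,0.006],[0,0,0,5,0,0,0.006],[0,0,0,5,0,0,0.006],[0,0,0,5,0,0,0.006],[0,0,0,5,0,0,0.006],[0,0,0,5,0,0,0.006],[0,0,0,4,0,0,0.006],[0,0,0,0,0,0,0.006]]]'

```text
t: 30.45
tool_pos: [0.6471, -0.2439, 0.0731]
tool_rot: [1.684, 0.807, -1.67]
contact_force: [2.2, -0.0, -2.0]
opening: 0.0113
```

```bash
python3 tm.py
```

```text
[ 0.6471 -0.2439  0.0731] yaw -38.09481333532399 timer 0.8394128458334793 0.011257689852173139 [ 2.1782 -0.0347 -1.9911] [0.0991 0.1302 0.0199]
```

arm_command --plan '[[[0,0,0,4,0,0,0.006],[0,0,0,5,0,0,0.006],[0,0,0,5,0,0,0.006],[0,0,0,5,0,0,0.006],[0,0,0,5,0,0,0.006],[0,0,0,5,0,0,0.006],[0,0,0,5,0,0,0.006],[0,0,0,4,0,0,0.006],[0,0,0,3,0,0,0.006],[0,0,0,0,0,0,0.006],[0,0,0,0,0,0,0.006]]]'

```text
t: 31.37
tool_pos: [0.6482, -0.2455, 0.0731]
tool_rot: [2.139, 0.179, -2.11]
contact_force: [1.8, -0.8, -2.5]
opening: 0.0113
```

```bash
python3 tm.py
```

```text
[ 0.6482 -0.2455  0.0731] yaw -79.85493674756944 timer 1.5682644954163316 0.01131617003288252 [ 1.8231 -0.8149 -2.5396] [ 0.0545  0.0043 -0.0682]
```

arm_command --plan '[[[0,0,0,-3,0,0,0.006],[0,0,0,-5,0,0,0.006],[0,0,0,-5,0,0,0.006],[0,0,0,-5,0,0,0.006],[0,0,0,-5,0,0,0.006],[0,0,0,-5,0,0,0.006],[0,0,0,-5,0,0,0.006],[0,0,0,-5,0,0,0.006],[0,0,0,-5,0,0,0.006],[0,0,0,-5,0,0,0.006],[0,0,0,-5,0,0,0.006],[0,0,0,-4,0,0,0.006],[0,0,0,-3,0,0,0.006],[0,0,0,0,0,0,0.006],[0,0,0,0,0,0,0.006]]]'

```text
t: 32.62
tool_pos: [0.6463, -0.2434, 0.0731]
tool_rot: [1.401, 1.066, -1.392]
contact_force: [1.3, -0.2, -1.9]
opening: 0.0114
```

```bash
python3 tm.py
```

```text
[ 0.6463 -0.2434  0.0731] yaw -14.932297123648972 timer 0.4351506748931864 0.011383320141933743 [ 1.3455 -0.1564 -1.9467] [ 0.0164 -0.0465 -0.0097]
```

arm_command --plan '[[[0,0,0,0,0,0,0.015],[0,0,0,0,0,0,0.025],[0,0,0,0,0,0,0.04],[0,0,0,0,0,0,0.04],[-0.006,0,0,0,0,0,0.04],[-0.015,0,0,0,0,0,0.04],[-0.02,0,0,0,0,0,0.04],[-0.025,0,0,0,0,0,0.04],[-0.025,0,0,0,0,0,0.04],[-0.025,0,0,0,0,0,0.04],[-0.02,-0.015,0.005,0,0,0,0.04],[-0.01,-0.025,0.01,0,0,0,0.04],[0,-0.03,0.012,0,0,0,0.04],[0,-0.03,0.012,0,0,0,0.04],[0,-0.03,0.012,0,0,0,0.04],[0,-0.03,0.01,0,0,0,0.04],[0,-0.02,0,0,0,0,0.04],[0,0,0,0,0,0,0.04],[0,0,0,0,0,0,0.04]]]'

```text
t: 34.2
tool_pos: [0.4507, -0.2573, 0.2483]
tool_rot: [1.401, 1.04, -1.381]
contact_force: [1.0, 1.1, -0.9]
opening: 0.0399
```

```bash
python3 m.py m15 hood_tab heel_centre tray_pull timer_wing shoe burnisher cone_red awl_red bottle_dark; python3 - <<'E'
from h import *
a=cv2.imread("pics/m15t.png");b=cv2.imread("pics/m15s.png")
def crop(im,c,P,r=40,s=400):
    u,v=map(int,pix(c,P));return cv2.resize(im[v-r:v+r,u-r:u+r],(s,s),interpolation=cv2.INTER_CUBIC)
cv2.imwrite("pics/c9.png",np.hstack([crop(a,"top",[.655,-.19,.08],r=32),crop(b,"side",[.65,-.15,.09],r=45)]))
E
```

```text
34.2 [ 0.4507 -0.2573  0.2483] 0.039881524222668455 [ 1.0097  1.1241 -0.8616] q [-0.6639 -0.2387  1.8572  0.0033  1.4885 -0.4037]
hood_tab top [(array([ 0.6452, -0.1038,  0.1839]), 0.74)]
hood_tab side [(array([0.316 , 0.1901, 0.0034]), 0.66), (array([ 0.6429, -0.1005,  0.1836]), 0.6)]
heel_centre top [(array([ 0.6127, -0.106 ,  0.0255]), 0.69), (array([ 0.3203,  0.1196, -0.0003]), 0.69)]
heel_centre side [(array([0.3216, 0.1222, 0.006 ]), 0.61), (array([ 0.6131, -0.1082,  0.0269]), 0.43)]
tray_pull top [(array([ 0.5465, -0.1181,  0.0324]), 0.91)]
tray_pull side [(array([ 0.5448, -0.1235,  0.0298]), 0.66)]
timer_wing top [(array([ 0.648 , -0.2416,  0.0861]), 0.62)]
timer_wing side [(array([ 0.6426, -0.2435,  0.0828]), 0.83)]
shoe top [(array([ 0.6015,  0.1826, -0.0007]), 0.72)]
shoe side [(array([0.6055, 0.1796, 0.0017]), 0.87), (array([ 0.5454, -0.3477, -0.0007]), 0.2)]
burnisher top [(array([ 0.5412, -0.347 ,  0.0043]), 0.78), (array([ 0.6146, -0.1067,  0.0167]), 0.2)]
burnisher side [(array([ 0.5444, -0.3459, -0.0008]), 0.75)]
cone_red top [(array([ 0.4322,  0.2844, -0.0008]), 0.89)]
cone_red side [(array([0.4319, 0.2894, 0.001 ]), 0.8)]
awl_red top [(array([ 0.3083,  0.1908, -0.0027]), 0.94)]
awl_red side [(array([ 0.3128,  0.1902, -0.0001]), 0.86)]
bottle_dark top [(array([0.5284, 0.3425, 0.0003]), 0.68)]
bottle_dark side [(array([0.5282, 0.3436, 0.0025]), 0.95)]
```

View pics/c9.png

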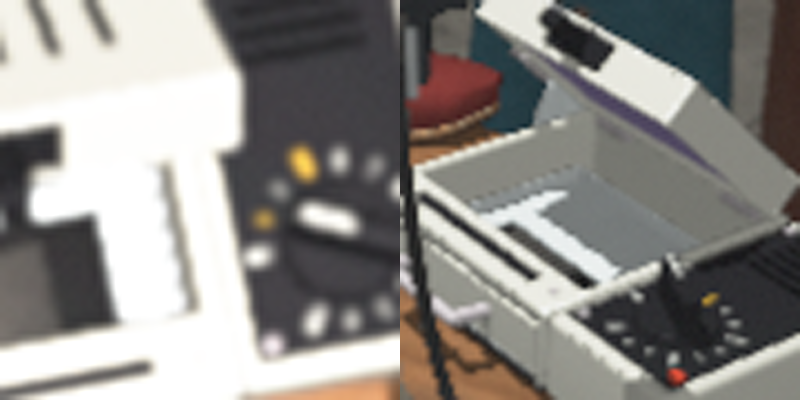

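```bash
python3 -c "
from h import *
print(finish_job())"
```

```text
the job is handed in; nothing more can be done
None
```

I handed the job in at about 35 s on the robot's clock; the limit is 72 s. `finish_job` gives no verdict, so what follows rests on my own last measurements.

- **Heel:** I took the larger of the two heels and set it on the mat without dropping it. The last camera estimates put it about 4 mm from the mat centre. I placed it roughly 3 mm forward on purpose, for clearance to the hood tab. It lies flat in the pictures.
- **Tray:** I pushed it to the firm stop, where the force rose to about 15 N with no further movement. The pull bar travelled about 94 mm and has not moved since.
- **Hood:** it stands at about 45° by the tab position, good to 1–2°. I did not check the pointer against the red mark directly.
- **Timer:** I wound it to about 1.57 rad and turned it back to 0.435 rad (5 minutes), both read from the gripper angle. The white line in the last picture gives about 0.40 rad, a rougher reading that still lies inside the tolerance.
- **Bench:** the bystanders' positions match the start to within a few millimetres, and the gripper is clear of everything.

There were a few disagreements among the readings. The networks sometimes took other things for the one asked, such as a second "heel" on the hood, and I discarded those by position. While I was raising the hood, the gripper-based and camera-based angles differed by up to about 2°. After release the camera gave 44.9°.

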